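# Slide a label roll along the rack's rail and push it into the third bay

## Robot

A 6-joint arm with a two-finger parallel gripper is mounted at the origin on a cart in front of the work surface, level with it; the furniture and walls round the work are solid. World frame = base frame: x ahead of the robot, y to its left, z up, the work surface at z = 0. Lengths are in m, angles in rad, forces in N, time in s.
With the tool pointing down it reaches from about 0.375 to 0.9 m from the base axis. Payload 3.1 kg.
Tool frame: the origin (TCP) lies at the very end of the fingers, on their centre line; the grasp point (between the pads) lies 19 mm behind it (r.pinch_z is the distance from the TCP to the grasp point, in m); z points along the fingers, y is the direction in which the jaws open and shut (so a half turn about z gives the same grasp; the last joint's range is limited). The gripper opens to 85 mm and grips with 20 to 120 N. Pads are 22 mm wide; open, the fingers measure 114 mm over their backs; the gripper's body (76 mm by 85 mm) begins 54 mm behind the grasp point. The pads swing forward as they close: fully open they stand 13 mm farther back than shut.
Start: joints at [-1.371, 0.527, 1.433, -0, 1.181, -0.178], TCP at [0.231, -0.581, 0.231] pointing down, gripper open.
Joint ranges: [-3.08, 3.08], [-0.75, 2.2], [0.22, 2.44], [-1.43, 4.57], [0, 2.65], [-2.85, 2.85]. Speed limits (rad/s): [2.79, 2.79, 3.14, 3.14, 3.14, 3.14].

## Interface

Orientations are given as [roll, pitch, yaw] about the fixed x, y, z axes, in that order (R = Rz(yaw) Ry(pitch) Rx(roll)).
In Python, from cell import r gives the robot as it stands.
- The arm moves only by the tool apply_moves, never from a script. Its argument "targets" is a list of rows, each a list of 2 entries, a list of its own where there are three numbers: the shift along the world's x, y, z in mm, then the turn about the world's z in degrees. A call has 1 to 5 rows; each row is the pose to reach, as a shift and turn from the pose commanded when the call began; what a row does not reach only later rows make up. A row lasts 1/10 s, in which the tool goes at most 50 mm and 8.59 degrees, less where a joint would pass 70% of its speed; a pose out of reach is approached as far as the arm can. A call with a gripper value outside its range is refused whole. "fingers" is the opening, from 0 (shut) to 1 (fully open), set as the call begins (left out, the last holds). The fingers move at their own pace and stop on an object; "grip_force" is the grip in N (left out, the last holds). Time passes only in rows, so rows that repeat a pose let the fingers close. It gives the time, the measured TCP pose, the force and the opening at its end, in the units of the state.
- r.read_state(): the state, without advancing time (a new reading comes with each control period).
- r.capture(name): name is "side" or "top" or "wrist"; returns the picture (420x560x3 uint8, red, green, blue); there is no depth.
- r.camera_info(name): a dict with "K" (3x3 intrinsics, pixels), "extrinsics" (4x4, takes a point from world to camera coordinates); the wrist camera has in their place "T_tool_cam" (4x4, takes a point from camera to tool coordinates, whose origin is the TCP and whose axes are the flange's). Camera axes: x right, y down, z forward; pixel columns grow to the right and rows downward; lengths in m; the calibration is good to about 2 mm. A picture is of the moment at which its call begins: read the wrist's pose just before it. camera_info takes no time and is no camera call.
- r.job_done(): hands the job in, once; it reports no verdict.
The state is a dict: "t": time; "qpos": joint angles; "joint_vel": joint speeds; "tau": joint torques, N m; "tool_pos": TCP position; "tcp_rot": TCP orientation; "wrist_force": force on the tool from outside, world axes, zero at the start; "torque": the same for the moment, N m; "finger_gap": finger opening in m.
Only numpy, scipy, OpenCV 4.12 (cv2) and the standard library are available. Lean on these libraries where they do the work, as an engineer would, in place of code of your own. Each camera call takes 0.05 s, during which the arm holds its last target.

## Task

A cream roll of scale labels lies on the open right end of the label rack. With the fingertips, slide it along the front rail to the third bay, counting from that right end (the first bay is already filled), then push it into that bay until it sits against the back stop with the brass spring catch sprung back in front of it. Only push it: do not pick it up or tip it, do not squeeze or ram it, keep it out of the other bays, and leave the white rolls, timer, marker and tape roll where they are.

Things in the scene. Friction and masses are not known exactly. Their poses are not given: they have to be found in the camera images.
- label_rack: Rack for label rolls, fixed: bamboo base 8 mm thick, 375 mm long (its y, left as the robot sees it), 150 mm deep (its x, to the rear). Origin on the worktop below it; base from y = -184 (right, open end) to +192 mm. Four bays open to the front, counted from the right, centre lines at y = -68, +4, +76, +148 mm. A roll home against the back stop has its centre at x = +33 mm. Bays 1 and 4 are filled.
- first_bay_mouth (a point): Mouth of the first (right) bay, mid-way between the noses of its steel dividers, on the base (8 mm above the worktop), at x = +7, y = -68 mm of the rack. The other mouths follow every 72 mm to the left. Mouths are 66 mm wide, bays 68 mm, dividers 30 mm high; the back stop is 56 mm behind the mouth, so a roll at home stands 4 mm proud of the noses and no finger need enter the bay.
- rail_mid (a point): Middle of the round, polished steel rail (7 mm thick) along the rack's front, at x = -70, y = +4 mm of the rack, 21 mm above the worktop; its top is 24.5 mm above the worktop, so a fingertip can pass over it. A roll that slides along the rail has its centre 34 to 40 mm behind it. The slideway behind the rail is open at its right end; right of bay 1 an 18 mm high fence backs it (at x = +3 mm).
- cream_roll_mid (a point): Cream roll of labels, 61 mm in diameter, 40 mm high, about 0.09 kg, lying flat on the rack's base, core upright; its top is 48 mm above the worktop. The point is its centre, half-way up. It starts on the slideway right of the first bay, close to the rail. Push it near mid height, above the rail: a single finger may let the round roll stray, two tips side by side (about 30 mm apart) cradle it.
- catch3 (a joint): Brass spring catch of the third bay, 18 mm high, on its left divider, hinged at the rear. 0 rad: nose stands 10 mm into the bay, 9 mm behind the mouth; a roll pushed past (about 4 to 6 N) swings it to about 0.1 rad, then it springs back in front of the roll's widest part and keeps it at the back, up to 4 mm right of the bay's centre line.
- white_roll_a_mid (a point): White roll of labels, 61 mm in diameter, 40 mm high, seated in the first bay (right); its centre, half-way up.
- white_roll_b_mid (a point): White roll of labels, 61 mm in diameter, 40 mm high, seated in the fourth bay (left); its centre, half-way up.
- timer: Loose wind-up kitchen timer, white foot and red dial, 58 mm in diameter, 46 mm high, left of the rack, near the worktop's front edge; origin at the centre of its underside.
- marker: Loose green and white marker pen, 135 mm long, 17 mm thick, lying between the rack and the worktop's front edge; origin at the centre of its underside.
- tape_roll: Loose roll of brown tape, 94 mm in diameter, 48 mm high, right of the rack; origin at the centre of its underside.

How it is judged:
On the way:
1. the cream roll has been slid along the rail to lie in front of the third bay, still on the slideway (within 20 mm of the bay's centre line) (y of cream_roll_mid in the frame of label_rack between 0.056 and 0.096 m and x of cream_roll_mid in the frame of label_rack between -0.045 and -0.01 m), for 0.1 s.
At the end, for the whole second after the job is handed in: The cream roll lies flat and at rest in the third bay, within 4 mm of the back stop and between the bay's walls, with the bay's brass catch sprung back (under 0.05 rad) (x of cream_roll_mid in the frame of label_rack above 0.029 m and y of cream_roll_mid in the frame of label_rack between 0.069 and 0.083 m and z of cream_roll_mid in the frame of label_rack below 0.031 m and angle between cream_roll_mid's own z axis and vertical below 0.1 rad and linear speed of cream_roll below 0.02 m/s and value of joint catch3 below 0.05 rad); the robot touches nothing.
It fails at once if the cream roll is lifted more than 6 mm off the rack's base, drops off it, or is tipped by more than about 17 degrees (z of cream_roll_mid in the frame of label_rack above 0.034 m or z of cream_roll_mid in the frame of label_rack below 0.02 m or angle between cream_roll_mid's own z axis and vertical above 0.3 rad).
It fails at once if the cream roll goes into another bay (x of cream_roll_mid in the frame of label_rack above 0 m and (y of cream_roll_mid in the frame of label_rack below 0.052 m or y of cream_roll_mid in the frame of label_rack above 0.1 m)).
It fails at once if the cream roll is squeezed or rammed (more than 35 N between the fingers and it) (contact force between the fingers and cream_roll above 35 N).
It fails at once if a white roll is moved more than 8 mm (distance of any of white_roll_a_mid, white_roll_b_mid from where it was at the start of the episode above 0.008 m).
It fails at once if the timer, the marker or the tape roll is moved more than 15 mm (distance of any of timer, marker, tape_roll from where it was at the start of the episode above 0.015 m).
It also fails if it takes over 56 s, if anything falls off the work surface, if the arm or the gripper's body presses on something with over 40 N, if the wrist force passes 120 N, or if a joint passes its speed limit or range.

## Working session

There is one attempt and no reset: what is moved stays moved. The work goes in short steps, Python scripts to look and compute and a tool call to move; the robot and the scene stay as the last step left them, time stands still between calls to the robot, and variables do not carry over. Pictures are saved under pics/ and viewed, and the job is handed in when it is done.

Besides the shell and the picture viewer there is one more tool, called after "Call:" as name(argument=value, ...), one argument or row to a line, values as JSON. apply_moves: Moves the arm, as the interface text tells. Its arguments: {"type":"object","properties":{"targets":{"type":"array"},"fingers":{"type":"number"},"grip_force":{"type":"number"}},"required":["targets"]}

```bash
mkdir -p pics; ls; python3 - <<'E'
from cell import r
import cv2
print(r.read_state())
for n in ["side","top","wrist"]:
    im=r.capture(n); cv2.imwrite(f"pics/{n}0.png",im[:,:,::-1]); 
    print(n,r.camera_info(n))
E
```

```text
pics
{'t': 0.0, 'qpos': array([-1.37150454e+00,  5.28430185e-01,  1.43390128e+00,  2.54259988e-05,
        1.18139508e+00, -1.78520337e-01]), 'joint_vel': array([-0.00129416,  0.00095584, -0.00027362, -0.00023912,  0.00120969,
       -0.00066203]), 'tau': array([ 7.71147261e-04, -4.42341328e+01, -1.78023344e+01, -2.12710752e-04,
        8.49362084e-03,  5.07472731e-07]), 'tool_pos': array([ 0.23043391, -0.58020384,  0.23035605]), 'tcp_rot': array([-3.13949684e+00, -4.02052285e-04,  3.77802023e-01]), 'wrist_force': array([-0.06597398, -0.67440801,  0.33581627]), 'torque': array([ 0.02589293,  0.04686466, -0.03755323]), 'finger_gap': 0.08551279256086249}
side {'K': array([[399.31454604,   0.        , 282.12399856],
       [  0.        , 399.31454604, 215.14407267],
       [  0.        ,   0.        ,   1.        ]]), 'extrinsics': array([[-0.99679911, -0.07993571, -0.00135007,  0.48363523],
       [-0.04930155,  0.62790925, -0.77672346,  0.20506725],
       [ 0.06293566, -0.77417069, -0.62984033,  0.7557724 ],
       [ 0.        ,  0.        ,  0.        ,  1.        ]])}
top {'K': arr
[... 234 characters left out ...]
[-0.98649646,  0.02154021, -0.16235994,  0.51457082],
       [ 0.16269383,  0.01476694, -0.98656609,  1.45422336],
       [ 0.        ,  0.        ,  0.        ,  1.        ]])}
wrist {'K': array([[296.10488787,   0.        , 279.41258015],
       [  0.        , 296.10488787, 208.37094157],
       [  0.        ,   0.        ,   1.        ]]), 'T_tool_cam': array([[-2.29318143e-04, -9.64146548e-01, -2.65370271e-01,
         6.73988751e-02],
       [ 9.99999692e-01, -2.18984880e-05, -7.84581935e-04,
        -8.98853168e-04],
       [ 7.50640757e-04, -2.65370370e-01,  9.64146256e-01,
        -1.42808738e-01],
       [ 0.00000000e+00,  0.00000000e+00,  0.00000000e+00,
         1.00000000e+00]])}
```

View pics/top0.png

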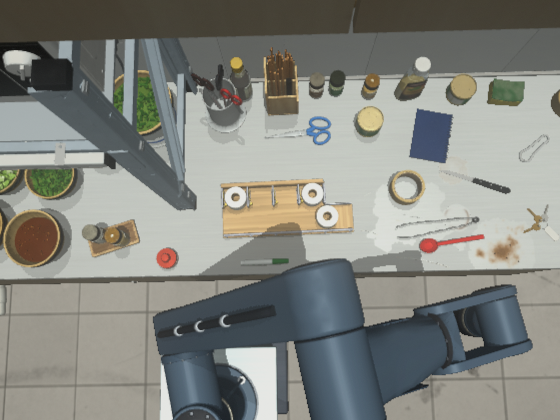

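View pics/side0.png

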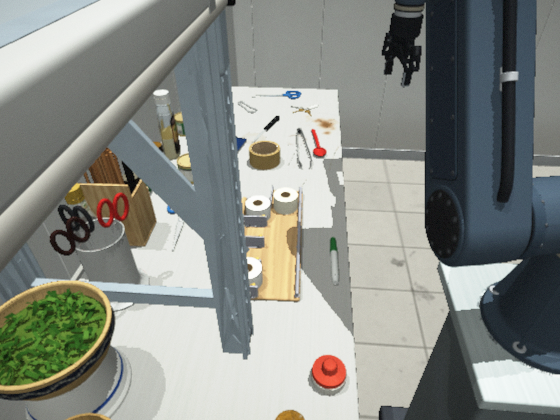

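View pics/wrist0.png

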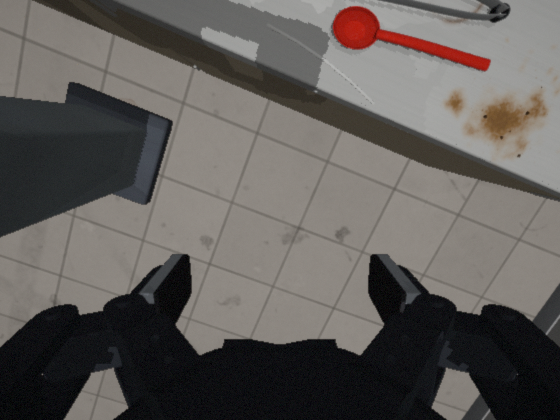

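The top view shows the rack at about (222..353, 182..236), with the cream roll at (327,216), white rolls at (235,197) and (312,194), the marker at (265,262) and the tape at (407,187). I'll zoom in for exact positions.

```bash
cat > h.py <<'E'
import numpy as np,cv2
from cell import r
def ray(name,u,v,z):
    c=r.camera_info(name);K=c["K"];E=c["extrinsics"]
    R=E[:3,:3];o=-R.T@E[:3,3];d=R.T@np.linalg.inv(K)@np.array([u,v,1.])
    return o+d*(z-o[2])/d[2]
def proj(name,p):
    c=r.camera_info(name);E=c["extrinsics"];q=c["K"]@(E[:3,:3]@np.array(p)+E[:3,3]);return q[:2]/q[2]
def zoom(im,x0,y0,w,h,s,f):
    cv2.imwrite(f,cv2.resize(im[y0:y0+h,x0:x0+w,::-1],None,fx=s,fy=s,interpolation=cv2.INTER_CUBIC))
E
python3 - <<'E'
import cv2
from h import *
im=cv2.imread("pics/top0.png")[:,:,::-1]
zoom(im,212,172,156,100,5,"pics/topz.png")
im=cv2.imread("pics/side0.png")[:,:,::-1]
zoom(im,200,170,160,140,4,"pics/sidez.png")
E
```

```text
(no output)
```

View pics/topz.png

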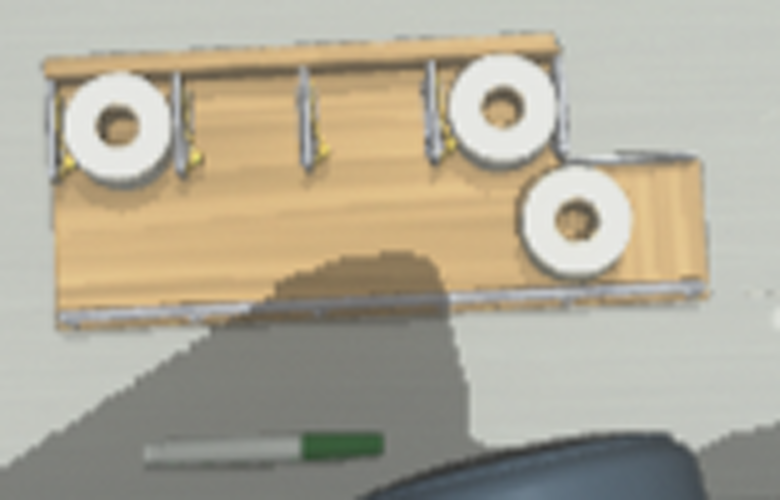

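View pics/sidez.png

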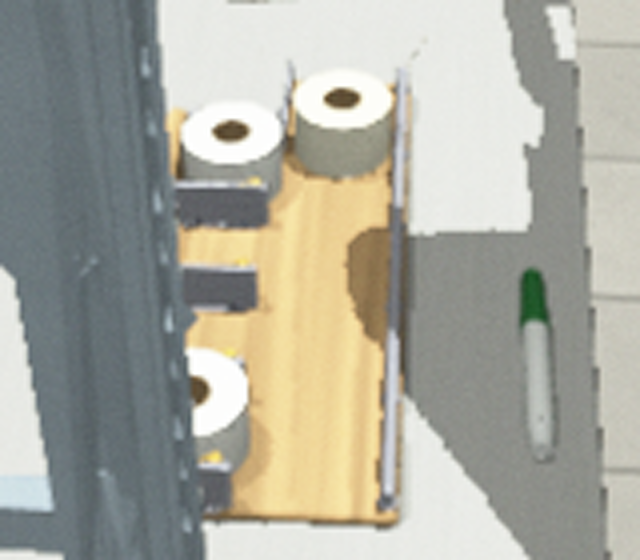

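```bash
python3 - <<'E'
from h import *
g=lambda x,y,z:ray("top",(x+.5)/5-.5+212,(y+.5)/5-.5+172,z)
A=g(502,107,.048);B=g(117,126,.048);C=g(577,219,.048)
# refine by mask
im=cv2.imread("pics/topz.png");
m=(im.min(2)>205).astype(np.uint8)
for (x,y) in [(502,107),(117,126),(577,219)]:
    mm=np.zeros_like(m);cv2.circle(mm,(x,y),62,1,-1);p=np.argwhere(m&mm)
    print(x,y,cv2.minEnclosingCircle(p[:,::-1].astype(np.float32)),p.mean(0)[::-1])
print("A",A,"B",B,"C",C, np.linalg.norm(A-B))
d=(B-A)/np.linalg.norm(B-A);th=np.arctan2(-d[0],d[1]);print("yaw",th)
for n,p,z in [("railL",(60,316),.0245),("railR",(705,290),.0245),("baseFL",(57,331),.0),("baseFR",(708,302),.0),("baseFLtop",(57,325),.008),("backL",(42,62),.03),("backR",(558,38),.03),
 ("divtops",(178,170),.038),("d",(306,166),.038),("d",(435,156),.038),("d",(563,155),.038),("mk",(145,453),.01),("mk",(383,443),.01)]:
    print(n,g(*p,z))
print("side A",ray("side",200+231/4,170+131/4,.048),"C",ray("side",200+342/4,170+98/4,.048),"B?",ray("side",200+198/4,170+390/4,.048))
E
```

```text
502 107 ((503.1052551269531, 107.0), 52.3447151184082) [503.09816428 107.04869322]
117 126 ((117.0, 125.0), 52.497718811035156) [117.00740624 125.5679168 ]
577 219 ((577.6232299804688, 219.29348754882812), 53.16411209106445) [577.36313279 219.59824588]
A [ 0.56677439 -0.27041007  0.048     ] B [ 0.56079087 -0.05495209  0.048     ] C [ 0.50251536 -0.31020746  0.048     ] 0.21554104976590205
yaw 0.02776403660721758
railL [ 0.45739892 -0.01991009  0.0245    ]
railR [ 0.46442819 -0.38212823  0.0245    ]
baseFL [ 0.45193129 -0.01504659  0.        ]
baseFR [ 0.46074119 -0.3863696   0.        ]
baseFLtop [ 0.45438722 -0.01608337  0.008     ]
backL [ 0.60244298 -0.01045961  0.03      ]
backR [ 0.60966613 -0.30399602  0.03      ]
divtops [ 0.53684555 -0.08808856  0.038     ]
d [ 0.53753551 -0.16001705  0.038     ]
d [ 0.5416328  -0.23249554  0.038     ]
d [ 0.54060943 -0.30421463  0.038     ]
mk [ 0.38062567 -0.06589796  0.01      ]
mk [ 0.38353452 -0.19984779  0.01      ]
side A [ 0.56628016 -0.27073546  0.048     ] C [ 0.50152032 -0.30992446  0.048     ] B? [ 0.55546805 -0.05577992  0.048     ]
```

Call:
apply_moves(
  targets=[
    [[30,22,0],8.5],
    [[60,44,0],17],
    [[90,67,0],25.5],
    [[120,89,0],34],
    [[150,111,0],42.5],
  ],
  fingers=0.31,
)

```text
t: 0.65
tool_pos: [0.3815, -0.4687, 0.231]
tcp_rot: [-3.141, -0.0, 1.125]
wrist_force: [0.4, -0.2, 0.6]
finger_gap: 0.0266
```

Call:
apply_moves(
  targets=[
    [[30,22,0],8],
    [[60,44,-10],16],
    [[90,67,-20],24],
    [[124,95,-30],27.2],
    [[124,95,-30],27.2],
  ],
)

```text
t: 1.15
tool_pos: [0.5073, -0.37, 0.1994]
tcp_rot: [-3.141, -0.004, 1.601]
wrist_force: [-1.1, -0.6, -0.3]
finger_gap: 0.0266
```

```bash
python3 - <<'E'
from h import *
s=r.read_state();print(s)
im=r.capture("wrist");cv2.imwrite("pics/w1.png",im[:,:,::-1])
E
```

```text
{'t': 1.15, 'qpos': array([-0.80889043,  0.56829568,  1.45448041,  0.00240227,  1.12259293,
       -0.83981429]), 'joint_vel': array([-0.07060699, -0.02018282, -0.00115974, -0.06951272,  0.00781258,
       -0.00799859]), 'tau': array([ 1.12191964e+00, -4.51080215e+01, -1.75205898e+01,  2.61985073e-01,
       -1.35524506e-01,  3.23467981e-02]), 'tool_pos': array([ 0.50729485, -0.36997807,  0.19936416]), 'tcp_rot': array([-3.14067973, -0.00425514,  1.60067314]), 'wrist_force': array([-1.10945406, -0.61059962, -0.2565356 ]), 'torque': array([-0.06601418, -0.01661215, -0.02609437]), 'finger_gap': 0.026588438293903265}
```

View pics/w1.png

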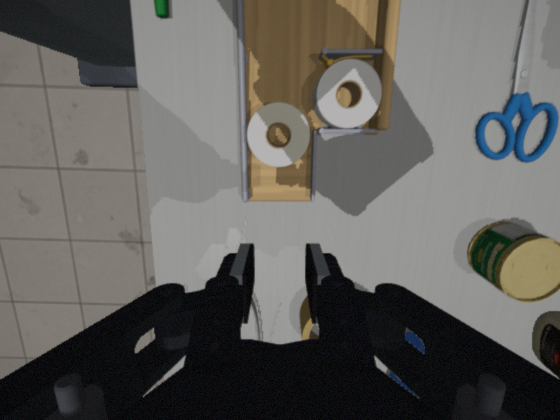

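The wrist view shows the cream roll's top at (279,134), white roll A at (348,93), the rail along column 242 and the rack's right end at row 200. I'll cast these to points.

```bash
cat >> h.py <<'E'
from scipy.spatial.transform import Rotation as Rn
def wray(s,u,v,z):
    c=r.camera_info("wrist");T=np.eye(4);T[:3,:3]=Rn.from_euler("xyz",s["tcp_rot"]).as_matrix();T[:3,3]=s["tool_pos"]
    M=T@c["T_tool_cam"];o=M[:3,3];d=M[:3,:3]@np.linalg.inv(c["K"])@np.array([u,v,1.])
    return o+d*(z-o[2])/d[2]
E
python3 - <<'E'
from h import *
s=r.read_state();im=r.capture("wrist");cv2.imwrite("pics/w2.png",im[:,:,::-1]);print(s["tool_pos"],s["tcp_rot"])
zoom(im,220,0,200,210,3.75,"pics/w2z.png")
for n,u,v,z in [("cream",279,134,.048),("A",348,93,.048),("railnear",241.5,200,.0245),("railfar",241.5,5,.0245),("baseR1",247,201,.008),("baseR2",311,201,.008)]: print(n,wray(s,u,v,z))
E
```

```text
[ 0.50580326 -0.37216132  0.20001209] [-3.13989101e+00 -2.08347261e-03  1.59861038e+00]
cream [ 0.50324785 -0.31023159  0.048     ]
A [ 0.56657978 -0.27136467  0.048     ]
railnear [ 0.46360952 -0.38263368  0.0245    ]
railfar [ 0.46472921 -0.19411041  0.0245    ]
baseR1 [ 0.46789407 -0.38769239  0.008     ]
baseR2 [ 0.54237918 -0.38557941  0.008     ]
```

View pics/w2z.png

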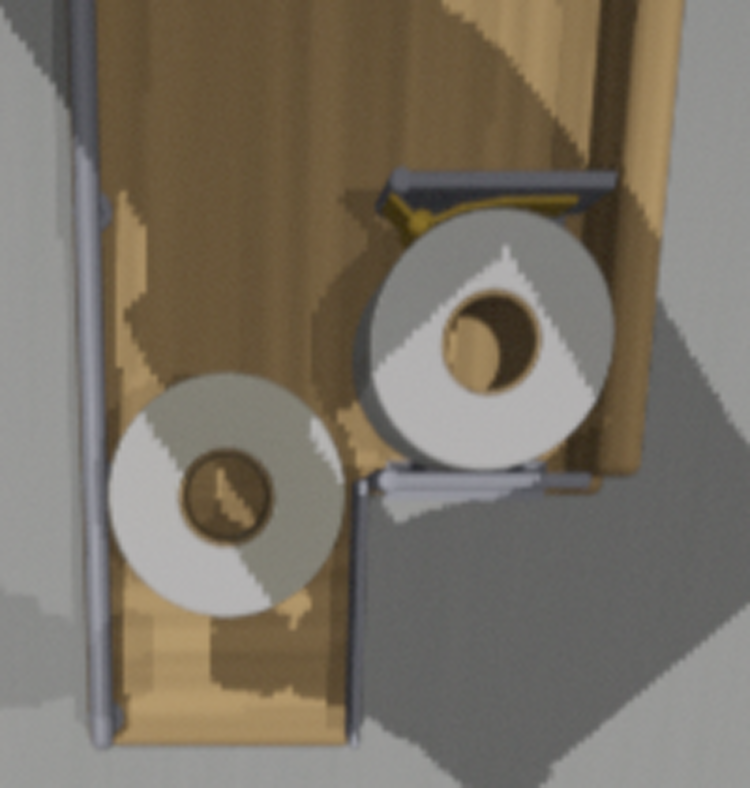

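```bash
python3 - <<'E'
from h import *
s=r.read_state();print(s["tool_pos"],s["tcp_rot"])
f=lambda x,y,z:wray(s,(x+.5)/3.75-.5+220,(y+.5)/3.75-.5,z)
a=f(102,735,.0245);b=f(80,5,.0245);print("rail",a,b,np.arctan2(-(b-a)[0],(b-a)[1]))
print("base R edge",f(118,745,.008),f(348,745,.008))
print("divR nose",f(388,480,.038),"div12 nose",f(402,180,.038))
print("cream",f(227,494,.048),"A",f(493,340,.048))
E
```

```text
[ 0.50495226 -0.37377903  0.20058825] [-3.14023622e+00 -7.09357102e-04  1.59647679e+00]
rail [ 0.46865791 -0.37942724  0.0245    ] [ 0.463813   -0.19247982  0.0245    ] 0.025910115460110558
base R edge [ 0.4718017  -0.38627522  0.008     ] [ 0.54313445 -0.38441196  0.008     ]
divR nose [ 0.5462525  -0.30500398  0.038     ] div12 nose [ 0.54510829 -0.23315736  0.038     ]
cream [ 0.50364951 -0.30956659  0.048     ] A [ 0.56878271 -0.27084211  0.048     ]
```

Call:
apply_moves(
  targets=[
    [[-1,0,-45],0],
    [[-1.5,0,-90],0],
    [[-1.5,0,-130],0],
    [[-1.5,0,-155],0],
    [[-1.5,0,-169],0],
  ],
)

```text
t: 1.75
tool_pos: [0.5009, -0.3753, 0.03]
tcp_rot: [-3.139, -0.002, 1.592]
wrist_force: [-0.0, -0.3, 0.8]
finger_gap: 0.0265
```

Call:
apply_moves(
  targets=[
    [[0,4,0],0],
    [[0,8,0],0],
    [[0,12,0],0],
    [[0,15,0],0],
    [[-0.5,18,0],0],
  ],
)

```text
t: 2.25
tool_pos: [0.5032, -0.3569, 0.0336]
tcp_rot: [3.14, 0.002, 1.595]
wrist_force: [-0.4, 0.8, 0.8]
finger_gap: 0.0266
```

```bash
python3 - <<'E'
from h import *
s=r.read_state();print(s["tool_pos"],s["tcp_rot"],s["wrist_force"])
im=r.capture("wrist");cv2.imwrite("pics/w3.png",im[:,:,::-1])
E
```

```text
[ 0.50321498 -0.35692662  0.03360551] [3.14007126e+00 1.67005130e-03 1.59477357e+00] [-0.4065351   0.79116765  0.80327831]
```

View pics/w3.png

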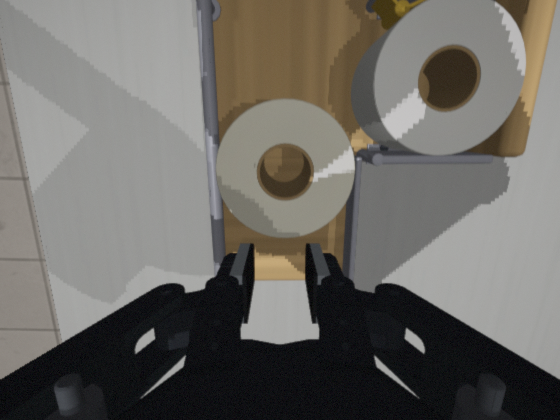

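Call:
apply_moves(
  targets=[
    [[1,4,-1],0],
    [[1,8,-1],0],
    [[1,12,-1],0],
    [[0.5,16,-1],0],
    [[0.5,20,-1],0],
  ],
)

```text
t: 2.8
tool_pos: [0.5032, -0.3368, 0.0314]
tcp_rot: [3.141, 0.0, 1.594]
wrist_force: [0.1, -0.4, 0.1]
finger_gap: 0.0265
```

```bash
python3 - <<'E'
from h import *
s=r.read_state();print(s["tool_pos"],s["tcp_rot"],s["wrist_force"])
im=r.capture("wrist");cv2.imwrite("pics/w4.png",im[:,:,::-1])
E
```

```text
[ 0.50315543 -0.33676525  0.03135345] [3.14139553e+00 4.34571581e-04 1.59443390e+00] [ 0.10537463 -0.37577401  0.08652541]
```

View pics/w4.png

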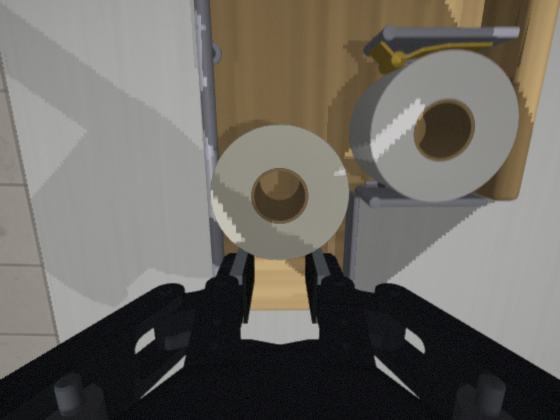

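Call:
apply_moves(
  targets=[
    [[0,6,0],0],
    [[-0.2,12,0],0],
    [[-0.4,18,0],0],
    [[-0.5,24,0],0],
    [[-0.7,30,0],0],
  ],
)

```text
t: 3.35
tool_pos: [0.5023, -0.3062, 0.0313]
tcp_rot: [-3.141, -0.0, 1.594]
wrist_force: [-0.7, -0.6, 0.1]
finger_gap: 0.0264
```

Call:
apply_moves(
  targets=[
    [[-0.2,6,0],0],
    [[-0.3,12,0],0],
    [[-0.5,18,0],0],
    [[-0.6,24,0],0],
    [[-0.8,30,0],0],
  ],
)

```text
t: 3.85
tool_pos: [0.5016, -0.2764, 0.0313]
tcp_rot: [-3.142, -0.0, 1.594]
wrist_force: [0.9, -0.3, -0.3]
finger_gap: 0.0264
```

```bash
python3 - <<'E'
from h import *
s=r.read_state();print(s["tool_pos"],s["tcp_rot"],s["wrist_force"])
im=r.capture("wrist");cv2.imwrite("pics/w5.png",im[:,:,::-1])
im=r.capture("top");zoom(im,212,172,156,100,5,"pics/t5.png")
E
```

```text
[ 0.5015542  -0.27636546  0.03131996] [-3.14158768e+00 -3.19443514e-05  1.59428838e+00] [ 0.87627825 -0.34931494 -0.31764077]
```

View pics/w5.png

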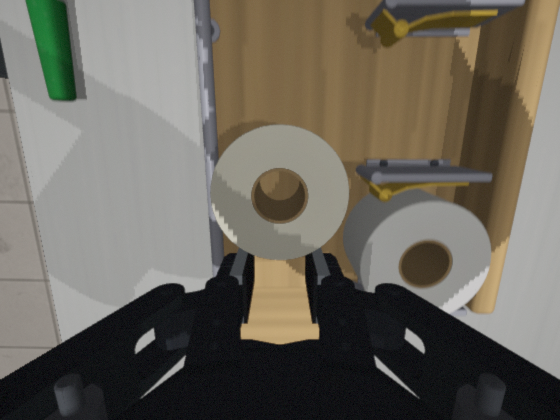

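View pics/t5.png

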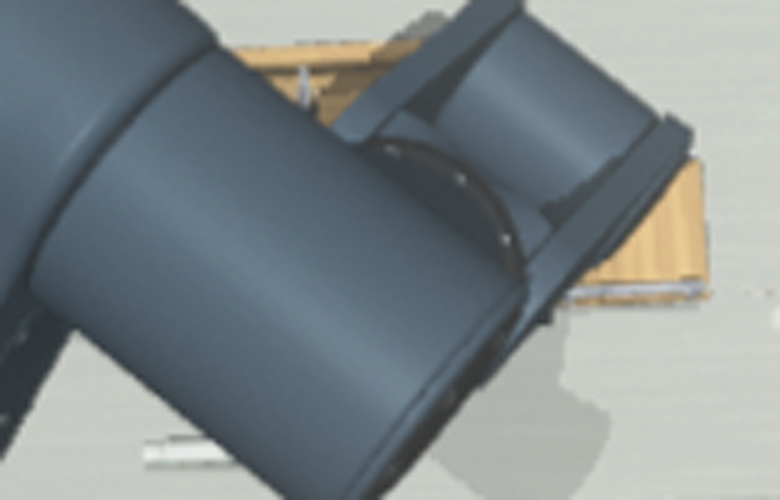

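The roll is cradled at (280,193) and sliding cleanly along the rail. The top view is hidden by the arm. I'll carry on.

Call:
apply_moves(
  targets=[
    [[-0.2,6,0],0],
    [[-0.3,12,0],0],
    [[-0.5,18,0],0],
    [[-0.6,24,0],0],
    [[-0.8,30,0],0],
  ],
)

```text
t: 4.45
tool_pos: [0.5008, -0.2464, 0.0313]
tcp_rot: [3.142, 0.0, 1.594]
wrist_force: [0.6, -0.9, -0.4]
finger_gap: 0.0263
```

Call:
apply_moves(
  targets=[
    [[-0.2,6,0],0],
    [[-0.3,12,0],0],
    [[-0.5,18,0],0],
    [[-0.6,24,0],0],
    [[-0.8,30,0],0],
  ],
)

```text
t: 4.95
tool_pos: [0.5, -0.2164, 0.0313]
tcp_rot: [3.142, 0.0, 1.594]
wrist_force: [0.3, -0.0, 0.5]
finger_gap: 0.0267
```

Call:
apply_moves(
  targets=[
    [[-0.2,6,0],0],
    [[-0.3,12,0],0],
    [[-0.5,18,0],0],
    [[-0.6,24,0],0],
    [[-0.8,30,0],0],
  ],
)

```text
t: 5.45
tool_pos: [0.4992, -0.1864, 0.0313]
tcp_rot: [3.142, 0.0, 1.594]
wrist_force: [0.2, -0.8, 0.1]
finger_gap: 0.0265
```

```bash
python3 - <<'E'
from h import *
s=r.read_state();print(s["tool_pos"],s["tcp_rot"],s["wrist_force"])
im=r.capture("wrist");cv2.imwrite("pics/w6.png",im[:,:,::-1])
print(wray(s,280,193,.048))
E
```

```text
[ 0.49916267 -0.18642     0.03132029] [3.14156724e+00 1.72306909e-05 1.59423671e+00] [ 0.17892375 -0.81573943  0.05663833]
[ 0.49853395 -0.14614107  0.048     ]
```

View pics/w6.png

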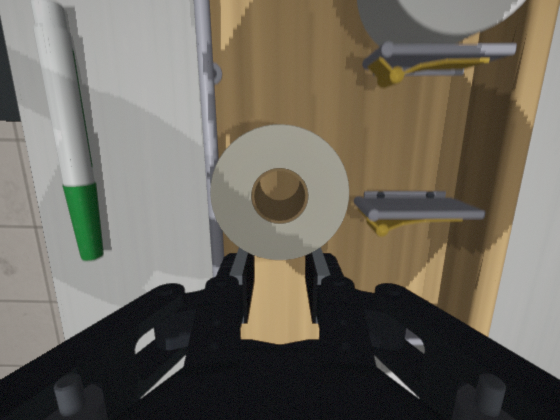

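```bash
python3 - <<'E'
from h import *
s=r.read_state();im=cv2.imread("pics/w6.png")[:,:,::-1]
zoom(im,200,0,340,260,2.3,"pics/w6z.png")
for n,u,v,z in [("roll",280,193,.048),("div23",375,214,.038),("div34",388,49,.038),("div23r",478,211,.038),("div34r",512,48,.038)]:
    p=wray(s,u,v,z);d=p[:2]-[.532,-.2025];print(n,p,"rack",d[0]+.025*d[1],d[1]-.025*d[0])
E
```

```text
roll [ 0.49814093 -0.14509146  0.048     ] rack -0.03242385369686217 0.05825501561626711
div23 [ 0.54390178 -0.15643806  0.038     ] rack 0.013053323912599042 0.045764391810175664
div34 [ 0.54154617 -0.08508269  0.038     ] rack 0.012481606837877104 0.1171786530496991
div23r [ 0.59281822 -0.15375466  0.038     ] rack 0.06203685274835589 0.04722488902555626
div34r [ 0.59285966 -0.08351711  0.038     ] rack 0.0638342271818473 0.11746139426536792
```

View pics/w6z.png

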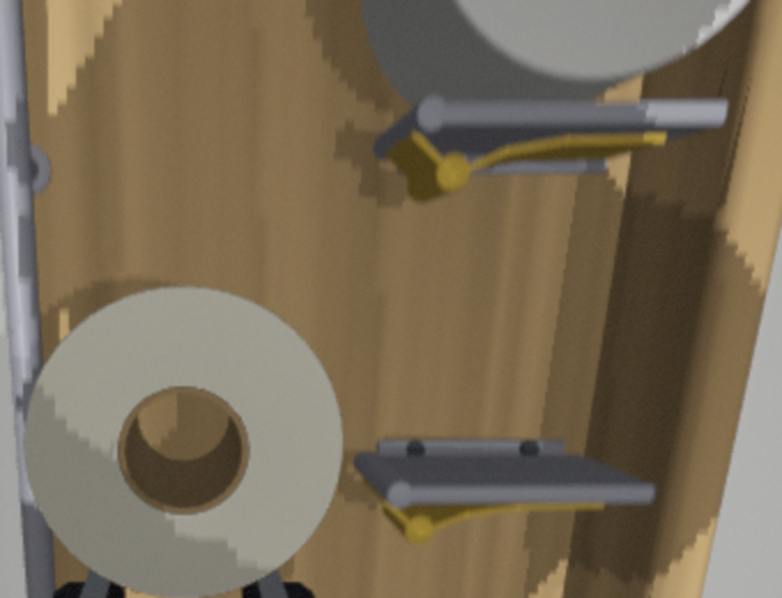

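Call:
apply_moves(
  targets=[
    [[-0.1,6,0],0],
    [[-0.3,12,0],0],
    [[-0.4,17,0],0],
    [[-0.5,20.5,0],0],
    [[-0.6,23,0],0],
  ],
)

```text
t: 6.0
tool_pos: [0.4985, -0.1635, 0.0313]
tcp_rot: [-3.141, -0.0, 1.595]
wrist_force: [-0.4, -1.0, 0.3]
finger_gap: 0.0262
```

```bash
python3 - <<'E'
from h import *
s=r.read_state();print(s["tool_pos"],s["tcp_rot"],s["wrist_force"])
im=r.capture("wrist");cv2.imwrite("pics/w7.png",im[:,:,::-1])
zoom(im,200,0,340,260,2.3,"pics/w7z.png")
E
```

```text
[ 0.49848606 -0.16345421  0.03129015] [-3.14138493e+00 -1.03478929e-04  1.59458992e+00] [-0.4369596  -1.01727536  0.26257822]
```

View pics/w7z.png

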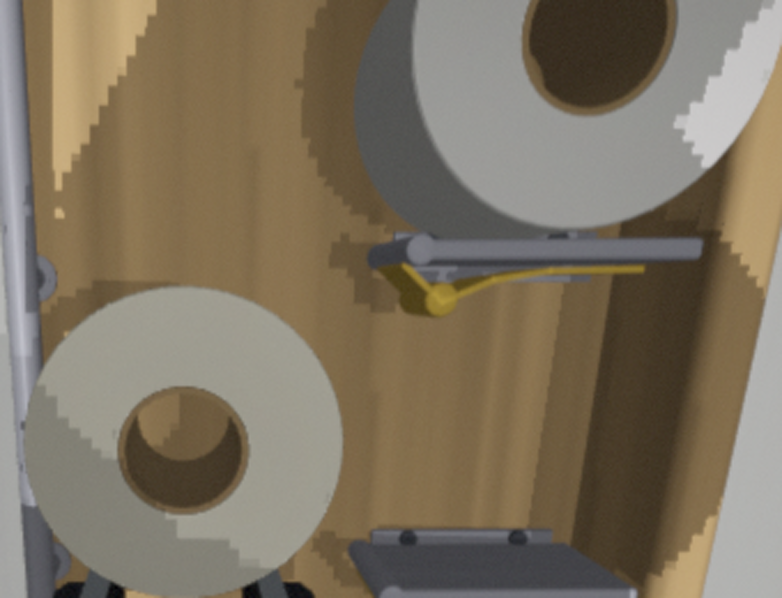

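Call:
apply_moves(
  targets=[
    [[0,-6,0],0],
    [[0,-14,0],0],
    [[0,-20,20],0],
    [[0,-20,60],0],
    [[0,-20,100],0],
  ],
)

```text
t: 6.55
tool_pos: [0.498, -0.1848, 0.1318]
tcp_rot: [-3.14, -0.001, 1.593]
wrist_force: [0.8, -1.2, -1.4]
finger_gap: 0.0264
```

Call:
apply_moves(
  targets=[
    [[-10,10,0],-8],
    [[-20,20,0],-16],
    [[-30,30,0],-24],
    [[-40,40,0],-32],
    [[-50,50,0],-40],
  ],
)

```text
t: 7.05
tool_pos: [0.4483, -0.1344, 0.1315]
tcp_rot: [3.141, -0.0, 0.889]
wrist_force: [0.4, 0.2, -0.2]
finger_gap: 0.0265
```

Call:
apply_moves(
  targets=[
    [[-4,3,0],-8.4],
    [[-9,7,0],-16.8],
    [[-9,7,0],-25.2],
    [[-9,7,0],-33.6],
    [[-9,7,0],-42],
  ],
)

```text
t: 7.55
tool_pos: [0.4397, -0.1278, 0.1314]
tcp_rot: [3.141, -0.0, 0.156]
wrist_force: [1.4, -0.5, -0.3]
finger_gap: 0.0265
```

Call:
apply_moves(
  targets=[
    [[0,0,0],-8],
    [[0,0,0],-8],
    [[0,0,0],-8],
  ],
)

```text
t: 7.85
tool_pos: [0.4396, -0.1275, 0.1314]
tcp_rot: [3.141, -0.0, 0.026]
wrist_force: [-0.2, 0.5, 0.5]
finger_gap: 0.0261
```

```bash
python3 - <<'E'
from h import *
s=r.read_state();print(s["tool_pos"],s["tcp_rot"],s["wrist_force"])
im=r.capture("wrist");cv2.imwrite("pics/w8.png",im[:,:,::-1])
im=r.capture("top");zoom(im,212,172,156,100,5,"pics/t8.png")
E
```

```text
[ 0.43964553 -0.12748137  0.13135579] [ 3.14143886e+00 -2.39092651e-04  2.56288715e-02] [-0.2219704   0.49810287  0.54748724]
```

View pics/w8.png

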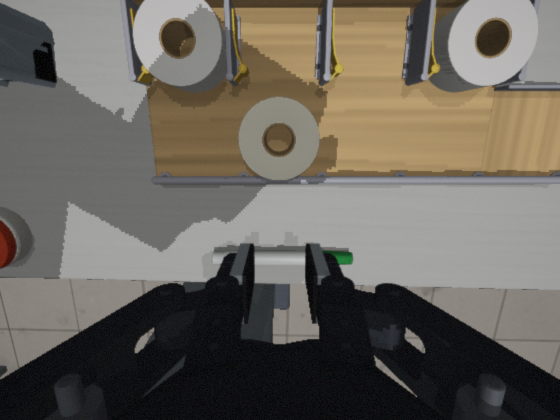

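View pics/t8.png

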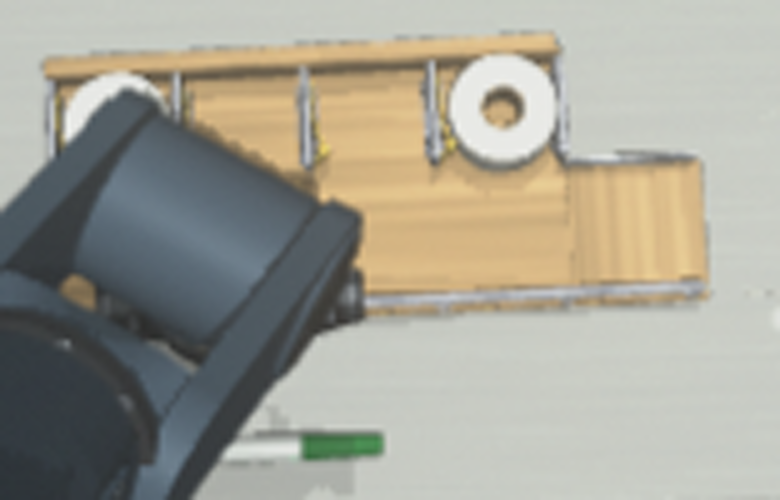

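The wrist view shows the roll at (279,139) and the bay 3 divider noses at about (232,78) and (324,79), so the roll is nearly on the centre line.

```bash
python3 - <<'E'
from h import *
s=r.read_state();im=cv2.imread("pics/w8.png")[:,:,::-1]
zoom(im,200,0,170,200,3.8,"pics/w8z.png")
for n,u,v,z in [("roll",279,139,.048),("div34",232,78,.038),("div23",324.5,79,.038),("tape?",60,240,.04)]: print(n,wray(s,u,v,z))
E
```

```text
roll [ 0.49784917 -0.12435729  0.048     ]
div34 [ 0.5404418  -0.08861456  0.038     ]
div23 [ 0.5414494  -0.15688232  0.038     ]
tape? [0.40979826 0.05865848 0.04      ]
```

View pics/w8z.png

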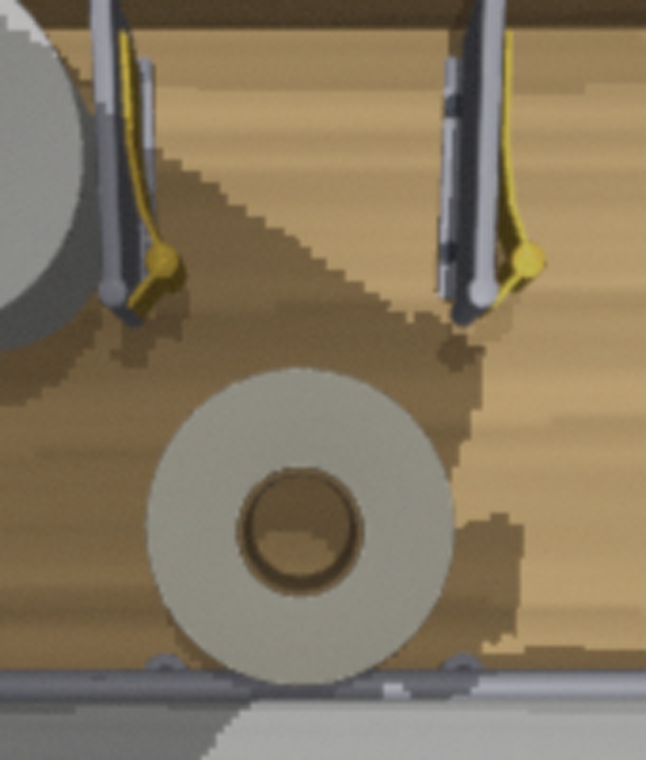

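Call:
apply_moves(
  targets=[
    [[0,1.5,-35],0],
    [[0,1.5,-70],0],
    [[0,1.5,-92],0],
    [[0,1.5,-100],0],
    [[0,1.5,-100],0],
  ],
)

```text
t: 8.45
tool_pos: [0.4391, -0.1252, 0.0305]
tcp_rot: [-3.14, 0.002, 0.024]
wrist_force: [0.6, 0.2, 0.8]
finger_gap: 0.0264
```

Call:
apply_moves(
  targets=[
    [[4,0.1,0],0],
    [[8,0.2,0],0],
    [[12,0.3,0],0],
    [[16,0.4,0],0],
    [[19,0.5,0],0],
  ],
)

```text
t: 8.95
tool_pos: [0.4594, -0.1251, 0.0318]
tcp_rot: [3.141, -0.001, 0.024]
wrist_force: [-0.6, -0.4, 0.9]
finger_gap: 0.0263
```

```bash
python3 - <<'E'
from h import *
s=r.read_state();print(s["tool_pos"],s["tcp_rot"],s["wrist_force"])
im=r.capture("wrist");cv2.imwrite("pics/w9.png",im[:,:,::-1])
E
```

```text
[ 0.45939114 -0.12506961  0.03183495] [ 3.14087865e+00 -1.20662140e-03  2.37955363e-02] [-0.63055407 -0.35581525  0.86906016]
```

View pics/w9.png

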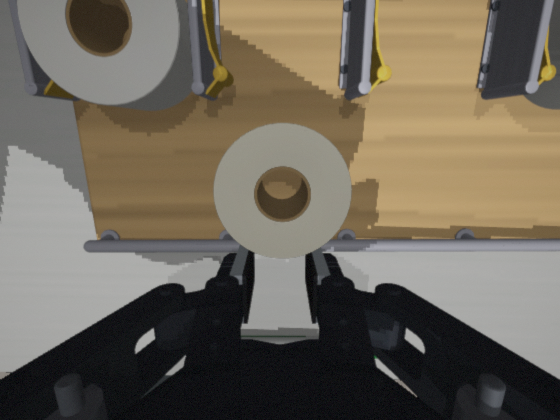

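The tips clear the rail and have just reached the roll at (282,192). The bay middle is at about column 281. Pushing in.

Call:
apply_moves(
  targets=[
    [[4,0.2,0],0],
    [[8,0.3,0],0],
    [[12,0.4,0],0],
    [[16,0.5,0],0],
    [[20,0.6,0],0],
  ],
)

```text
t: 9.5
tool_pos: [0.4787, -0.1241, 0.0312]
tcp_rot: [-3.141, 0.001, 0.024]
wrist_force: [-1.9, -0.7, 0.9]
finger_gap: 0.0266
```

```bash
python3 - <<'E'
from h import *
s=r.read_state();print(s["tool_pos"],s["tcp_rot"],s["wrist_force"])
im=r.capture("wrist");cv2.imwrite("pics/w10.png",im[:,:,::-1])
E
```

```text
[ 0.47869084 -0.12414522  0.03124043] [-3.14132678e+00  5.13721509e-04  2.36262985e-02] [-1.89661655 -0.66702654  0.90634154]
```

View pics/w10.png

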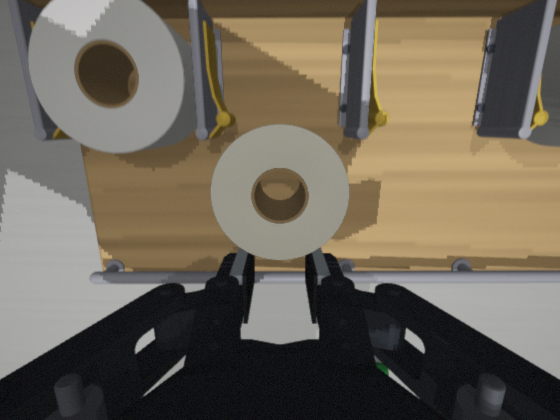

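Call:
apply_moves(
  targets=[
    [[3,-0.5,0],0],
    [[6,-0.9,0],0],
    [[9,-1.3,0],0],
    [[12,-1.3,0],0],
    [[15,-1.2,0],0],
  ],
)

```text
t: 10.05
tool_pos: [0.4932, -0.1256, 0.0312]
tcp_rot: [-3.142, 0.001, 0.024]
wrist_force: [-6.5, -3.8, 2.8]
finger_gap: 0.0265
```

```bash
python3 - <<'E'
from h import *
s=r.read_state();print(s["tool_pos"],s["tcp_rot"],s["wrist_force"])
im=r.capture("wrist");cv2.imwrite("pics/w11.png",im[:,:,::-1])
E
```

```text
[ 0.49324957 -0.12562519  0.03124614] [-3.14157143e+00  1.43479941e-03  2.40572990e-02] [-6.47211278 -3.83519775  2.83637106]
```

View pics/w11.png

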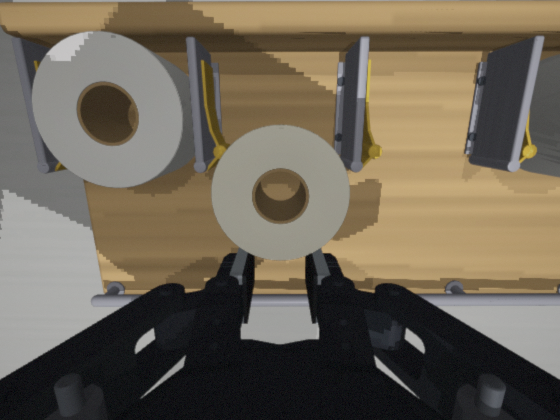

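The catch is in contact (6.5 N) and the roll is about 1 mm right of centre. Continuing slowly.

Call:
apply_moves(
  targets=[
    [[2,0,0],0],
    [[4,0.1,0],0],
    [[6,0.1,0],0],
    [[8,0.2,0],0],
    [[10,0.2,0],0],
  ],
)

```text
t: 10.6
tool_pos: [0.4982, -0.1249, 0.0312]
tcp_rot: [-3.139, 0.011, 0.025]
wrist_force: [-12.8, -7.5, 7.7]
finger_gap: 0.0269
```

```bash
python3 - <<'E'
from h import *
s=r.read_state();print(s["tool_pos"],s["tcp_rot"],s["wrist_force"])
im=r.capture("wrist");cv2.imwrite("pics/w12.png",im[:,:,::-1])
E
```

```text
[ 0.49815388 -0.12493684  0.03117224] [-3.13911655  0.01119874  0.02511437] [-12.77378774  -7.45210221   7.70755833]
```

View pics/w12.png

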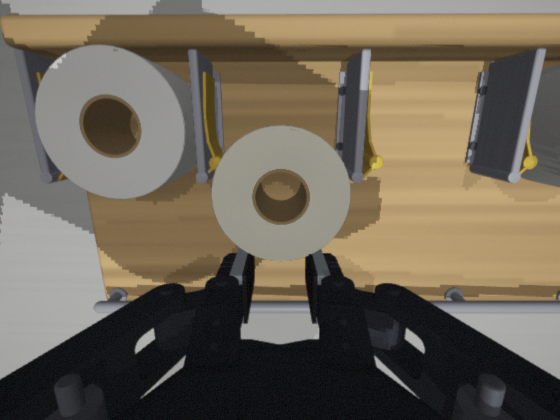

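The push takes 13 N and gives an upward reaction, so I'm pushing too high above the catch. I'll ease off, lower the tips (the pads are now clear behind the rail), shift slightly right and push again.

Call:
apply_moves(
  targets=[
    [[-6,0,0],0],
    [[-11,-0.5,0],0],
    [[-11,-1,-5],0],
    [[-11,-1,-10],0],
    [[-11,-1,-10],0],
  ],
)

```text
t: 11.15
tool_pos: [0.4928, -0.1261, 0.0205]
tcp_rot: [-3.141, 0.0, 0.024]
wrist_force: [-0.1, 0.2, -0.0]
finger_gap: 0.0267
```

```bash
python3 - <<'E'
from h import *
s=r.read_state();print(s["tool_pos"],s["tcp_rot"],s["wrist_force"])
im=r.capture("wrist");cv2.imwrite("pics/w13.png",im[:,:,::-1])
im=r.capture("side");zoom(im,200,170,160,140,4,"pics/s13.png")
E
```

```text
[ 0.49281355 -0.12613014  0.02054839] [-3.14124080e+00  2.88720404e-04  2.35795227e-02] [-0.12790634  0.15145281 -0.0380849 ]
```

View pics/w13.png

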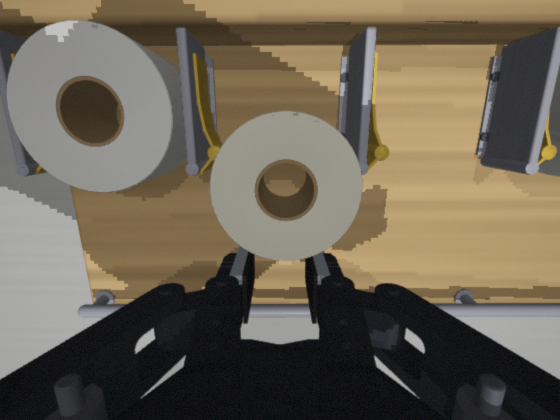

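View pics/s13.png

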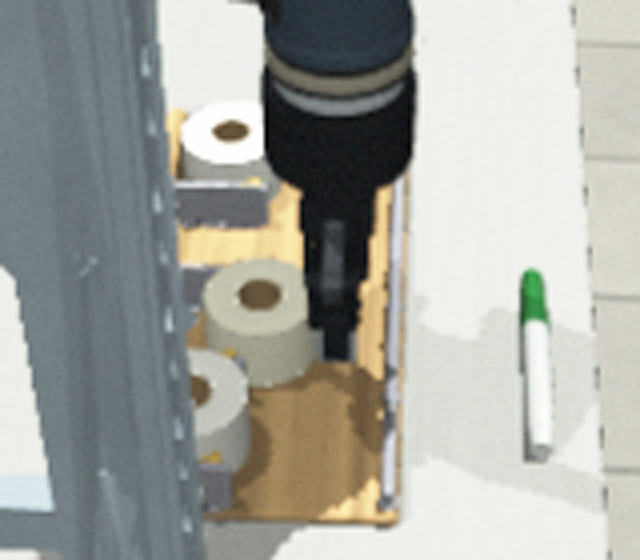

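Call:
apply_moves(
  targets=[
    [[2,0,0],0],
    [[4,0,0],0],
    [[6,0,0],0],
    [[8,0,0],0],
    [[10,0,0],0],
  ],
)

```text
t: 11.75
tool_pos: [0.5008, -0.1267, 0.0213]
tcp_rot: [-3.142, 0.004, 0.024]
wrist_force: [-6.5, -6.7, 2.6]
finger_gap: 0.0266
```

```bash
python3 - <<'E'
from h import *
s=r.read_state();print(s["tool_pos"],s["tcp_rot"],s["wrist_force"])
im=r.capture("wrist");cv2.imwrite("pics/w14.png",im[:,:,::-1])
zoom(im,150,0,280,230,2.7,"pics/w14z.png")
E
```

```text
[ 0.50077953 -0.12669487  0.02134177] [-3.141503    0.0038468   0.02437656] [-6.4569169  -6.66302761  2.56270882]
```

View pics/w14z.png

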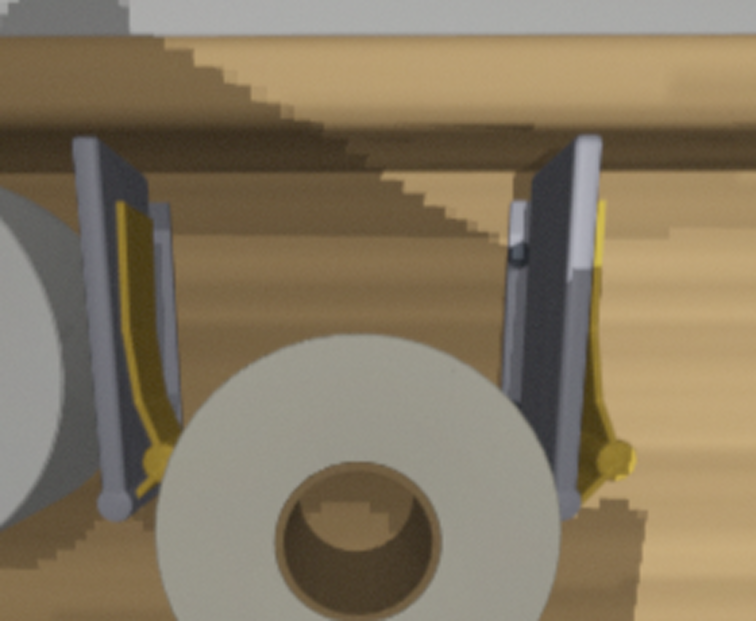

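Lower contact works: it is further in at 6.5 N, the roll is flat and the catch is swinging. Continuing.

Call:
apply_moves(
  targets=[
    [[1.5,0,0],0],
    [[3,0,0],0],
    [[4.5,0,0],0],
    [[6,0,0],0],
  ],
)

```text
t: 12.2
tool_pos: [0.5064, -0.1269, 0.0213]
tcp_rot: [-3.141, 0.005, 0.024]
wrist_force: [-2.8, -2.5, 0.2]
finger_gap: 0.0264
```

```bash
python3 - <<'E'
from h import *
s=r.read_state();print(s["tool_pos"],s["tcp_rot"],s["wrist_force"])
im=r.capture("wrist");cv2.imwrite("pics/w15.png",im[:,:,::-1])
zoom(im,150,0,280,230,2.7,"pics/w15z.png")
E
```

```text
[ 0.50637091 -0.12688945  0.02128683] [-3.14139632  0.0046397   0.02447411] [-2.82775201 -2.49737791  0.24102919]
```

View pics/w15z.png

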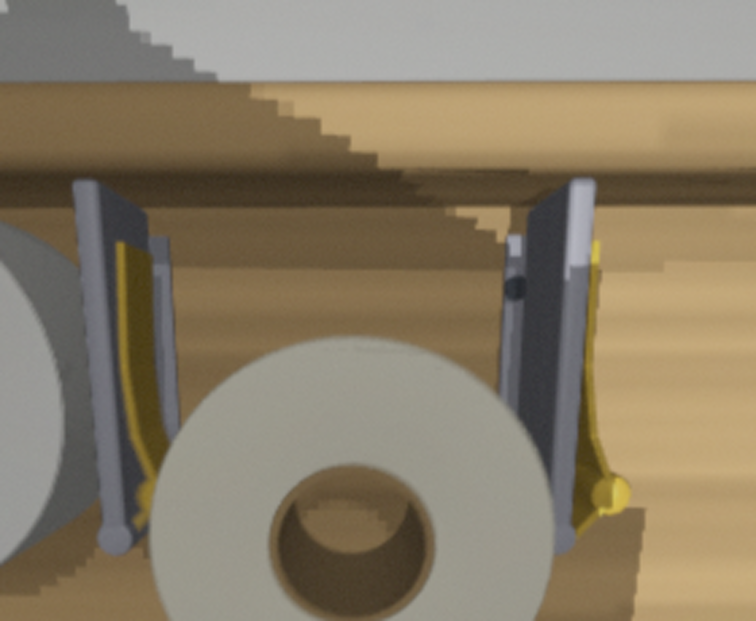

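Call:
apply_moves(
  targets=[
    [[2,0,0],0],
    [[4,0,0],0],
    [[6,0.1,0],0],
    [[8,0.1,0],0],
    [[9,0.2,0],0],
  ],
)

```text
t: 12.75
tool_pos: [0.5182, -0.126, 0.0214]
tcp_rot: [3.141, -0.001, 0.024]
wrist_force: [-0.6, -0.7, 0.9]
finger_gap: 0.0262
```

```bash
python3 - <<'E'
from h import *
s=r.read_state();print(s["tool_pos"],s["tcp_rot"],s["wrist_force"])
im=r.capture("wrist");cv2.imwrite("pics/w16.png",im[:,:,::-1])
zoom(im,150,0,280,230,2.7,"pics/w16z.png")
E
```

```text
[ 0.51817387 -0.1260376   0.02135719] [ 3.14142042e+00 -7.92375440e-04  2.36216273e-02] [-0.63466847 -0.71389574  0.93195399]
```

View pics/w16z.png

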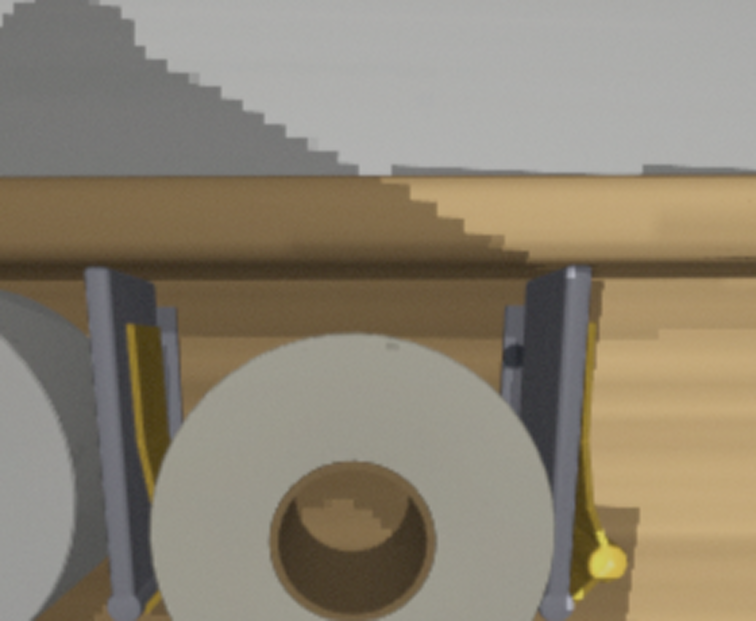

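Call:
apply_moves(
  targets=[
    [[1,0,0],0],
    [[2,0,0],0],
    [[3,0.1,0],0],
    [[4,0.1,0],0],
  ],
)

```text
t: 13.2
tool_pos: [0.5217, -0.1265, 0.0214]
tcp_rot: [3.141, -0.0, 0.024]
wrist_force: [-1.3, -3.5, 1.4]
finger_gap: 0.0264
```

Call:
apply_moves(
  targets=[
    [[1,0,0],0],
    [[2,0,0],0],
  ],
)

```text
t: 13.4
tool_pos: [0.5235, -0.1257, 0.0213]
tcp_rot: [-3.141, 0.0, 0.023]
wrist_force: [-1.4, -0.2, 0.7]
finger_gap: 0.0263
```

```bash
python3 - <<'E'
from h import *
s=r.read_state();print(s["tool_pos"],s["tcp_rot"],s["wrist_force"])
im=r.capture("wrist");cv2.imwrite("pics/w17.png",im[:,:,::-1])
zoom(im,150,30,280,230,2.7,"pics/w17z.png")
E
```

```text
[ 0.52352043 -0.12574741  0.02131096] [-3.14088705e+00  2.52863062e-04  2.28686314e-02] [-1.41099874 -0.18137169  0.67380777]
```

View pics/w17z.png

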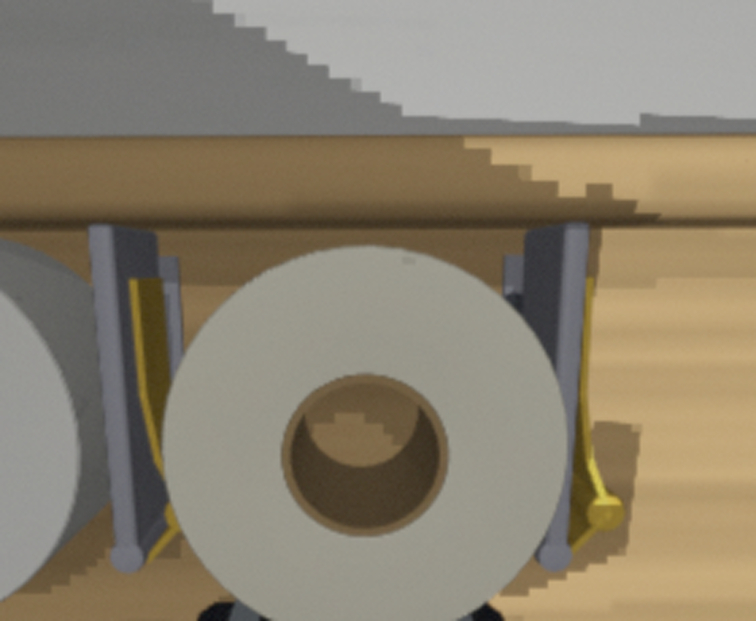

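The catch nose is now in front of the roll's widest part at (175,515) in the zoom, and the roll has shifted to the right wall. A few more mm to the stop.

Call:
apply_moves(
  targets=[
    [[1,0,0],0],
    [[2,0,0],0],
  ],
)

```text
t: 13.65
tool_pos: [0.5254, -0.1256, 0.0212]
tcp_rot: [-3.141, 0.001, 0.024]
wrist_force: [0.1, -0.3, 0.5]
finger_gap: 0.0265
```

Call:
apply_moves(
  targets=[
    [[1,0,0],0],
    [[1,0,0],0],
  ],
)

```text
t: 13.85
tool_pos: [0.5269, -0.1259, 0.0213]
tcp_rot: [3.142, -0.001, 0.024]
wrist_force: [0.3, -0.3, -0.9]
finger_gap: 0.0266
```

Call:
apply_moves(
  targets=[
    [[1,0,0],0],
    [[1,0,0],0],
  ],
)

```text
t: 14.05
tool_pos: [0.5274, -0.1259, 0.0213]
tcp_rot: [-3.141, 0.001, 0.024]
wrist_force: [-1.1, 0.9, -0.1]
finger_gap: 0.0265
```

```bash
python3 - <<'E'
from h import *
s=r.read_state();print(s["tool_pos"],s["tcp_rot"],s["wrist_force"])
im=r.capture("wrist");cv2.imwrite("pics/w18.png",im[:,:,::-1])
zoom(im,150,30,280,230,2.7,"pics/w18z.png")
E
```

```text
[ 0.52739049 -0.12590788  0.02125837] [-3.14139020e+00  5.32645605e-04  2.35705400e-02] [-1.12311455  0.90926206 -0.05456389]
```

View pics/w18z.png

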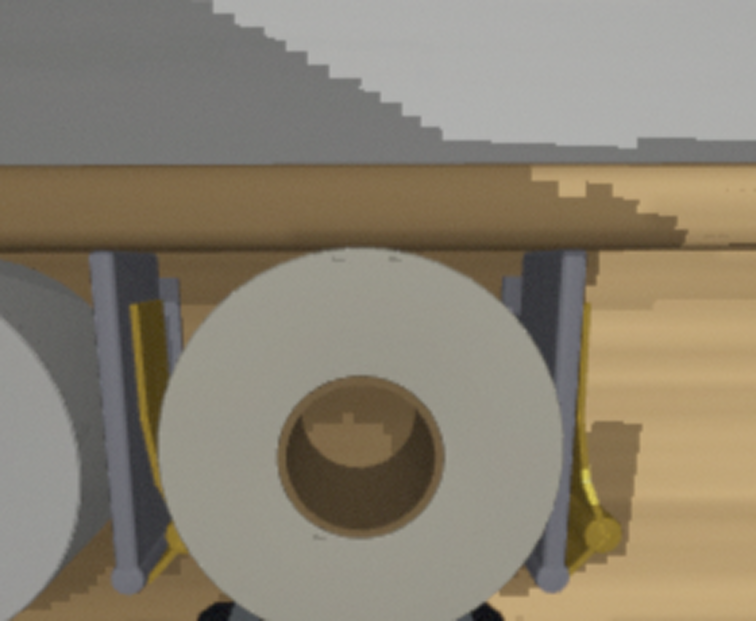

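Call:
apply_moves(
  targets=[
    [[0.7,0,0],0],
    [[1,0,0],0],
    [[1,0,0],0],
  ],
)

```text
t: 14.4
tool_pos: [0.5276, -0.1258, 0.0212]
tcp_rot: [-3.141, 0.002, 0.024]
wrist_force: [-4.1, -0.8, 2.3]
finger_gap: 0.0264
```

Call:
apply_moves(
  targets=[
    [[0.7,0,0],0],
    [[1,0,0],0],
    [[1,0,0],0],
  ],
)

```text
t: 14.7
tool_pos: [0.5276, -0.1257, 0.0212]
tcp_rot: [-3.14, 0.004, 0.024]
wrist_force: [-6.9, -1.9, 3.3]
finger_gap: 0.0268
```

```bash
python3 - <<'E'
from h import *
s=r.read_state();print(s["tool_pos"],s["tcp_rot"],s["wrist_force"])
im=r.capture("wrist");cv2.imwrite("pics/w19.png",im[:,:,::-1])
zoom(im,150,30,280,230,2.7,"pics/w19z.png")
im=r.capture("side");zoom(im,200,170,160,140,4,"pics/s19.png")
E
```

```text
[ 0.52762822 -0.12570973  0.02123586] [-3.14048137  0.00394187  0.02373447] [-6.87417556 -1.88744183  3.27605239]
```

View pics/w19z.png

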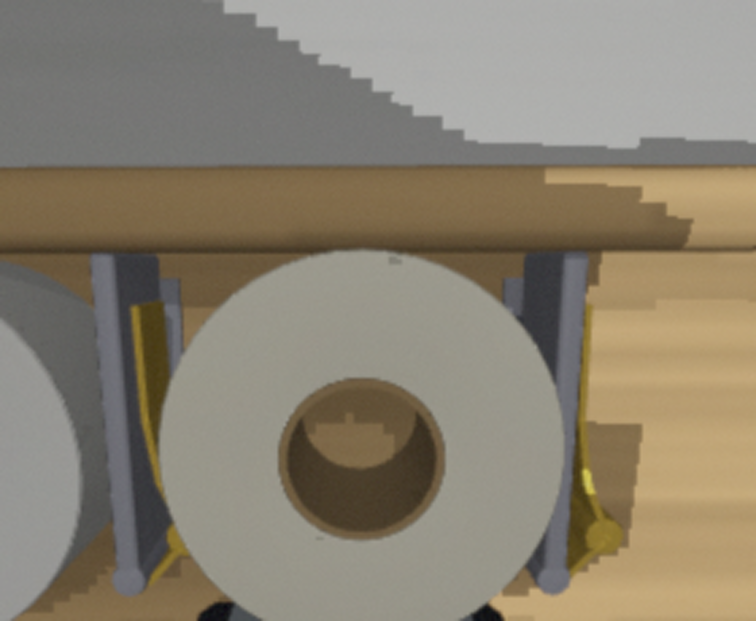

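View pics/s19.png

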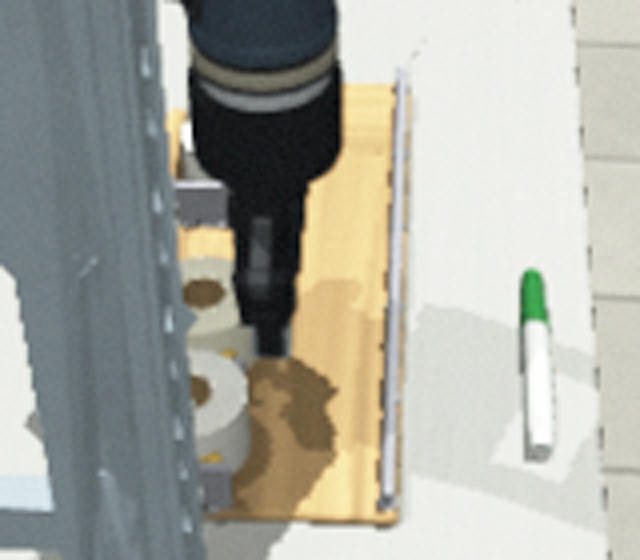

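The tool stopped at x=0.5276 while the force rose to 7 N, so the roll is on the back stop. I'll retreat, lift and check.

Call:
apply_moves(
  targets=[
    [[-4,0,0],0],
    [[-10,0,0],0],
    [[-18,0,0],0],
    [[-20,0,15],0],
    [[-20,0,50],0],
  ],
)

```text
t: 15.3
tool_pos: [0.5074, -0.1251, 0.0703]
tcp_rot: [-3.139, 0.005, 0.023]
wrist_force: [0.2, -1.3, -0.4]
finger_gap: 0.0265
```

Call:
apply_moves(
  targets=[
    [[-15,0,40],0],
    [[-40,0,70],0],
    [[-70,0,90],0],
    [[-80,0,90],0],
    [[-80,0,90],0],
  ],
)

```text
t: 15.8
tool_pos: [0.4286, -0.1258, 0.1621]
tcp_rot: [3.141, -0.001, 0.022]
wrist_force: [0.1, 0.4, -0.4]
finger_gap: 0.0264
```

```bash
python3 - <<'E'
from h import *
s=r.read_state();print(s["tool_pos"],s["tcp_rot"],s["wrist_force"])
im=r.capture("wrist");cv2.imwrite("pics/w20.png",im[:,:,::-1])
zoom(im,120,0,260,190,3,"pics/w20z.png")
im=r.capture("side");zoom(im,200,170,160,140,4,"pics/s20.png")
E
```

```text
[ 0.428608   -0.12576728  0.16213261] [ 3.14115875e+00 -1.04041809e-03  2.23552747e-02] [ 0.08024065  0.44893319 -0.37813244]
```

View pics/w20z.png

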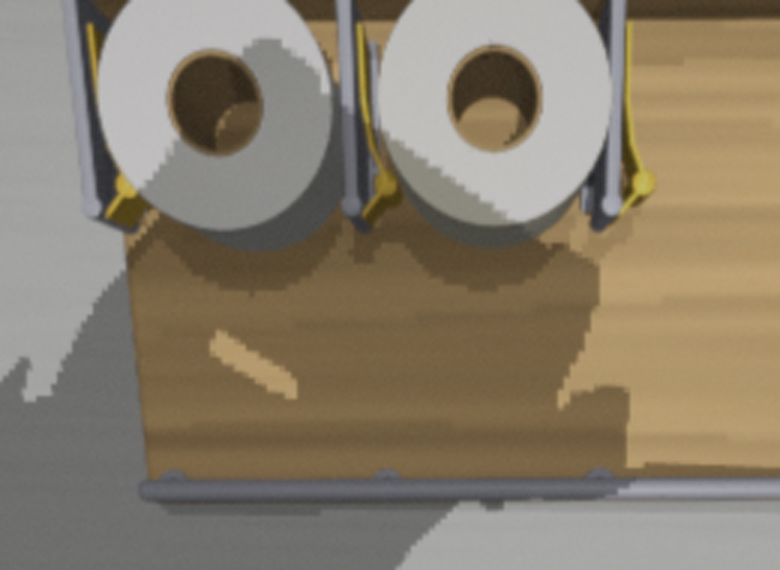

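View pics/s20.png

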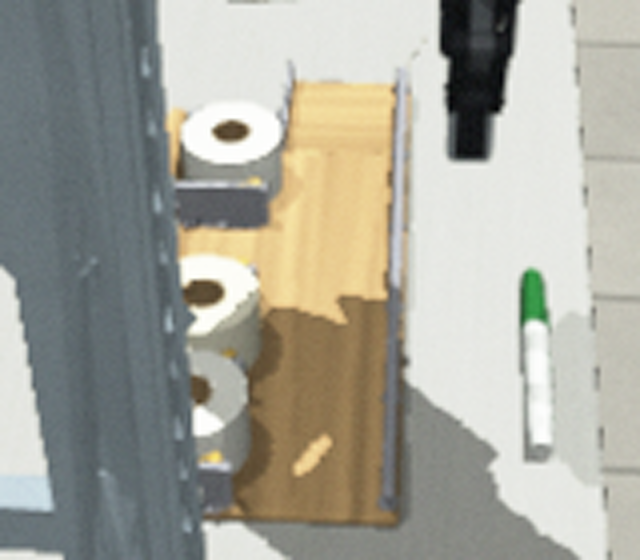

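```bash
python3 - <<'E'
from h import *
s=r.read_state()
im=cv2.imread("pics/w20.png")
f=lambda x,y,z:wray(s,(x+.5)/3-.5+120,(y+.5)/3-.5,z)
B=f(215,101,.048);C=f(495,100,.048);L=f(352,205,.038);R=f(612,205,.038);M=(L+R)/2
print("B",B,"cream",C,"depth diff mm along rack x (cream-B)",1e3*((C-B)@[1,.025,0]),"mid noses",M,"lat offset mm",1e3*((C-M)@[-.025,1,0]))
E
```

```text
B [ 0.56554354 -0.05421494  0.048     ] cream [ 0.56741219 -0.12621042  0.048     ] depth diff mm along rack x (cream-B) 0.06876021372117538 mid noses [ 0.54433486 -0.12344215  0.038     ] lat offset mm -3.345199626696624
```

```bash
python3 - <<'E'
from h import *
print(r.job_done(), r.read_state()["t"])
E
```

```text
the job is handed in; nothing more can be done
the job is handed in; nothing more can be done
```

The cream roll is home in the third bay with the brass catch sprung back in front of it. I handed the job in at about 16 s of the 56 s allowed.

**What I did:** I cradled the roll between two tips about 26 mm apart and slid it along the rail to the third bay's centre line. I turned the tool by a quarter turn and pushed the roll past the catch to the back stop, then retreated.

**One correction on the way:** my first push at the catch was too high. It reached about 13 N along the push with an upward reaction. I backed off, lowered the tips 10 mm and shifted them slightly right; it then went through at about 7 N.

**Last checks:**
- **Depth:** the tool stopped moving while the force rose to 7 N. The last wrist picture puts the roll at the same depth as the seated white roll in bay 4, to about 0.1 mm.
- **Sideways:** it sits about 3.3 mm right of the bay's centre line, within the 7 mm limit and on the side the catch pushes it.
- **Catch:** its nose stands out from the divider as far as the other catches do, judged by eye in the picture.
- **Clearance:** the roll lies flat and the arm is clear of everything. The white rolls and the marker look unmoved; I did not re-measure the timer or tape roll, but the arm never went near them.

**Disagreement:** close to the work, the wrist camera read about 2–3 mm farther along its viewing direction than the top view. I centred the roll by positions relative to the dividers, which agreed within 1 mm.

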